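# Raise a pinned shim to the gauge with a lever jack and hold it

## Robot

A 6-joint arm with a two-finger parallel gripper is mounted at the origin on the work surface. World frame = base frame: x ahead of the robot, y to its left, z up, the work surface at z = 0. Lengths are in m, angles in rad, forces in N, time in s.
With the tool pointing down it reaches from about 0.35 to 0.975 m from the base axis. Payload 4.9 kg.
Tool frame: the origin (TCP) lies on the centre line of the jaws, within the pads' length; the fingertips stand ctrl.tcp_to_tips ahead of it and the grasp point (between the pads) lies 3 mm ahead of it (ctrl.tcp_to_tips is the distance from the TCP to the fingertips, in m); z points along the fingers, y is the direction in which the jaws open and shut (so a half turn about z gives the same grasp; the last joint's range is limited). The gripper opens to 85 mm and grips with 20 to 120 N. Pads are 22 mm wide; open, the fingers measure 114 mm over their backs; the gripper's body (76 mm by 85 mm) begins 54 mm behind the grasp point. The pads swing forward as they close: fully open they stand 13 mm farther back than shut.
Start: joints at [1.059, 0.053, 1.613, -0, 1.476, -0.119], TCP at [0.239, 0.577, 0.253] pointing down, gripper open.
Joint ranges: [-3.01, 3.01], [-1.01, 2.22], [0.06, 2.58], [-1.02, 4.17], [0.09, 2.62], [-3.14, 3.14]. Speed limits (rad/s): [2.57, 2.57, 3.14, 3.14, 3.14, 3.14].

## Interface

Orientations are given as a rotation vector (axis times angle).
In Python, from station import ctrl, vision gives the robot as it stands.
- The arm moves only by the tool jog_arm, never from a script. Its argument "deltas" is a list of rows, each a list of 7 numbers: the turn, a rotation vector about the tool's x, y, z in rad, then the shift along the tool's x, y, z in cm, then the opening, from 0 (shut) to 1 (fully open). A call has 1 to 12 rows; each row shifts and turns the commanded pose from where the row before left it, along the tool's axes as they then stand; what a row does not reach is not made up. A row lasts 1/12 s, in which the tool goes at most 41.7 mm and 7.16 degrees, less where a joint would pass 70% of its speed; a pose out of reach is approached as far as the arm can. A call with a gripper value outside its range is refused whole. The fingers move at their own pace and stop on an object; "grip_force" is the grip in N (left out, the last holds). Time passes only in rows, so rows that do not move let the fingers close. It gives the time, the measured TCP pose, the force and the opening at its end, in the units of the state.
- ctrl.get_obs(): the state, without advancing time (a new reading comes with each control period).
- vision.get_image(name): name is "scene" or "top" or "wrist"; returns (picture, depth): 420x560x3 uint8, red, green, blue; 420x560 float32, m along the optical axis (not along the pixel's ray), 0 where there is no reading.
- vision.calibration(name): a dict with "fx", "fy", "cx", "cy" (pixels), "rvec" (rotation vector, rad) and "tvec" (3), from world to camera coordinates, as OpenCV has them; the wrist camera has in their place "hand_eye" (4x4, takes a point from camera to tool coordinates, whose origin is the TCP and whose axes are the flange's). Camera axes: x right, y down, z forward; pixel columns grow to the right and rows downward; lengths in m; the calibration is good to about 2 mm. The wrist camera is an equidistant fisheye: a pixel r from the principal point sees the ray r / f radians off the axis. A picture is of the moment at which its call begins: read the wrist's pose just before it. calibration takes no time and is no camera call.
- ctrl.finish_job(): hands the job in, once; it reports no verdict.
The state is a dict: "t": time; "q": joint angles; "dq": joint speeds; "effort": joint torques, N m; "tool_pos": TCP position; "tool_rot": TCP orientation; "contact_force": force on the tool from outside, world axes, zero at the start; "wrist_torque": the same for the moment, N m; "opening": finger opening in m.
Only numpy, scipy, OpenCV 4.12 (cv2) and the standard library are available. Lean on these libraries where they do the work, as an engineer would, in place of code of your own. Each camera call takes 0.05 s, during which the arm holds its last target. There are 200 camera calls.

## Task

First take the steel shim plate with two holes from the rack and lower it over the two locating pins of the lift table until it lies flush, and let go of it. Then set the lever jack so that its saddle is centred under the lift pad of the table's side arm, and press the jack handle all the way down with the gripper so that the jack alone raises the table with the shim still on its pins. Finish while holding the handle fully down (it springs back when let go), and leave everything else where it lies.

Things in the scene. Friction and masses are not known exactly. Their poses are not given: they have to be found in the camera images.
- shim: the shim to use: flat ground steel plate 40 x 90 x 6 mm (own x, y, z), 0.16 kg, with two 12 mm through holes on its long centre line at y = +30 and -30 mm, so it fits either way round. Origin: centre of its underside. It lies, loose, on one of the three bars of the rack, its underside 16 mm above the table top; the bar is 26 mm wide, so the plate overhangs it by 7 mm on each long side
- rack: low fixed black rack with three parallel bars 26 mm wide, 80 mm long, 16 mm high at x = -90, 0 and +90 mm of its own frame, each carrying one shim along its own y. Origin: centre of its underside
- lift_stand: fixed gauge stand, base 110 mm (x) by 130 mm (y from -50 to +80 mm), 12 mm high, central guide block 30 x 70 mm up to 62 mm, a sensor post 26 x 12 mm at y = +72 mm up to 147 mm. Origin: underside, below the centre of the lift table. The lift table's side arm points along its -y
- seat (a point): centre of the top seating face of the lift table, 100 mm above the table top when the lift table is down; axes as the stand. The lift table is a steel bar 28 mm wide (x) and 100 mm long (y, +-50 mm), 12 mm thick, narrower than the shim, so fingers can pass on both long sides; two tapered pins, 8 mm diameter, 16 mm high, stand at y = +30 and -30 mm
- lift_pad (a point): centre of the underside of the lift pad, a 28 mm disc below the side arm, 105 mm from the seat centre along the stand's -y; 80 mm above the table top when down. The arm is 28 mm wide, its top is level with the seat and it ends 15 mm beyond the pad; a 24 mm wide, 9 mm high cone on top of the arm marks the spot straight above the pad
- lift_table (a joint): height of the lift table above its lower stop, m: 0 down, free to rise to 0.030 along vertical guides; it falls back under its own weight (0.6 kg)
- jack: loose lever jack, 0.9 kg, on the table. Origin: underside, straight below the handle pivot; own x points to the saddle. Foot 12 mm thick from x = -167 to +90 mm, 60 mm wide in front, 34 mm behind, 80 mm at its very rear. To grip: two upright cheeks at the origin, together 34 mm over their outsides (y), 40 mm long (x), up to z = 95 mm. The handle leaves them to the rear (-x) and up at 0.45 rad
- saddle_top (a point): centre of the top of the jack saddle, a 34 mm disc at x = +65 mm of the jack, 68 mm above the table top when down (12 mm below the pad); it rises 60 mm per rad of the handle, 30 mm in all, so the table rises about 18 mm
- handle_press (a point): middle of the upper face of the black paddle (45 x 34 x 12 mm) at the end of the jack handle, 140 mm from the pivot; the pivot is 68 mm above the jack's underside
- jack_handle (a joint): angle of the jack handle from its raised rest, rad: 0 up (it slopes 0.45 rad up to the rear), grows as it is pressed down, stop at 0.50 (0.05 rad below level); a spring returns it, about 4 to 10 N at the paddle press it fully down under load. The paddle stays above the jack's foot, so pressing does not tip the jack
- shim_one_hole: bystander on the rack: like the shim but with one 18 mm central hole
- shim_plain: bystander on the rack: like the shim but without holes
- shim_small: bystander: small plain shim 30 x 60 x 5 mm on the table
- gauge_block: bystander: blue anodised block 30 x 60 x 20 mm
- feeler_holder: bystander: brass holder 22 x 90 x 12 mm with a thumb screw and a steel leaf
- spacer_ring: bystander: black ring, 48 mm outside, 28 mm inside, 12 mm high

How it is judged:
By the outcome, as a careful person would: the job done as asked, in the order asked, and still so for the second after the job is handed in, while the arm keeps its last pose, push and grip.
It also fails if it takes over 67 s, if anything falls off the work surface, if the arm or the gripper's body presses on something with over 40 N, if the wrist force passes 120 N, or if a joint passes its speed limit or range.

## Working session

There is one attempt and no reset: what is moved stays moved. The work goes in short steps, Python scripts to look and compute and a tool call to move; the robot and the scene stay as the last step left them, time stands still between calls to the robot, and variables do not carry over. Pictures are saved under pics/ and viewed, about 8 in all and at most 12, crops included, and the job is handed in when it is done.

Besides the shell and the picture viewer there is one more tool, called after "Emit:" as name([rows], argument=value, ...), one row to a line, values as JSON. jog_arm: Moves the arm, as the interface text tells. Its arguments: {"type":"object","properties":{"deltas":{"type":"array"},"grip_force":{"type":"number"}},"required":["deltas"]}

```bash
mkdir -p pics; ls
cat > h.py <<'E'
import numpy as np, cv2
from scipy.spatial.transform import Rotation as R
from station import ctrl, vision
def shot(name,fn):
    im,d=vision.get_image(name); cv2.imwrite(f'pics/{fn}.png',im[:,:,::-1]); np.save(f'pics/{fn}.npy',d); return im,d
def px2w(name,u,v,d):
    c=vision.calibration(name); p=np.array([(u-c['cx'])/c['fx']*d,(v-c['cy'])/c['fy']*d,d])
    Rm=R.from_rotvec(np.ravel(c['rvec'])).as_matrix(); return Rm.T@(p-np.ravel(c['tvec']))
def onplane(name,u,v,z):
    a=px2w(name,u,v,0.0); b=px2w(name,u,v,1.0); return a+(b-a)*(z-a[2])/(b[2]-a[2])
E
python3 - <<'E'
from h import *
for n in('top','scene'): shot(n,n+'0'); c=vision.calibration(n); print(n,c)
print(vision.calibration('wrist'),ctrl.tcp_to_tips); print(ctrl.get_obs())
t=cv2.imread('pics/top0.png'); cv2.imwrite('pics/top0b.png',cv2.resize(t,(800,600),interpolation=cv2.INTER_CUBIC))
E
```

```text
pics
top {'fx': 476.26042339723335, 'fy': 476.26042339723335, 'cx': 278.93447424342713, 'cy': 206.87383470632122, 'rvec': array([ 2.15624793, -2.11066855,  0.227711  ]), 'tvec': array([-0.05758684,  0.55605307,  1.01491261])}
scene {'fx': 410.0899148166006, 'fy': 410.0899148166006, 'cx': 272.2108999813976, 'cy': 213.45044932050345, 'rvec': array([ 1.17546896,  2.23206969, -1.08247686]), 'tvec': array([ 0.32530412, -0.19659598,  1.33502463])}
{'fx': 325.19226210127806, 'fy': 325.19226210127806, 'cx': 279.39662298784134, 'cy': 205.78484020580177, 'hand_eye': array([[-2.41281892e-04, -9.57248558e-01, -2.89266555e-01,
         7.33723596e-02],
       [ 9.99999956e-01, -2.80804063e-04,  9.51281874e-05,
         5.13715774e-04],
       [-1.72288544e-04, -2.89266520e-01,  9.57248584e-01,
        -1.20409546e-01],
       [ 0.00000000e+00,  0.00000000e+00,  0.00000000e+00,
         1.00000000e+00]])} 0.022
{'t': 0.1, 'q': array([ 1.05898162e+00,  5.32975253e-02,  1.61415885e+00, -2.48460530e-06,
        1.47601290e+00, -1.18973694e-01]), 'dq': array([-0.00050995,  0.00043816, -0.0010317 , -0.00110064,  0.00395659,
       -0.00147912]), 'effort': array([ 3.28545339e-04, -3.94899738e+01, -3.71363425e+01, -1.89942248e-04,
        3.93480237e-03,  2.46900663e-05]), 'tool_pos': array([0.23898415, 0.57693417, 0.25218049]), 'tool_rot': array([-6.12999232e-01, -3.08061456e+00,  2.80307807e-03]), 'contact_force': array([ 0.38005752, -1.72379539,  0.11232037]), 'wrist_torque': array([-1.76949894e-02,  3.06540871e-02, -5.86329125e-05]), 'opening': 0.08539631803617938}
```

View pics/top0b.png

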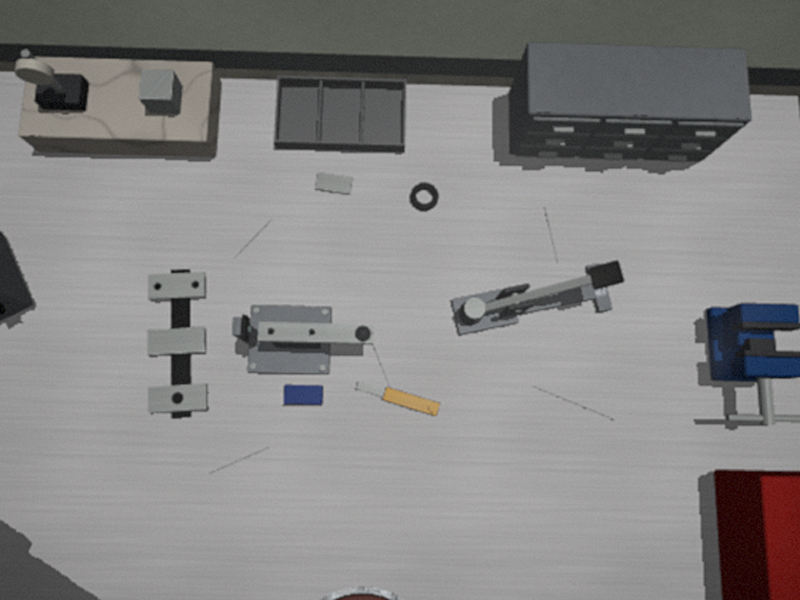

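View pics/scene0.png

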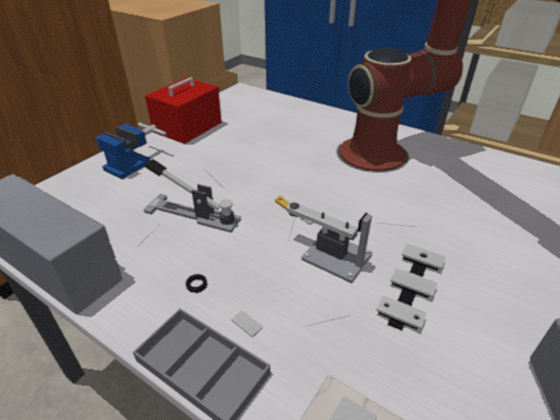

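The top view shows the two-hole shim on the far rack bar at about (177,286) of the 800x600 picture. The table with pins is at (271,332) and (312,332), with the arm cone at (363,333). The jack saddle is at (474,308) and the paddle at (604,273). The scene view confirms this. Next I measure them.

```bash
cat >> h.py <<'E'
def cloud(name,d):
    c=vision.calibration(name); v,u=np.indices(d.shape)
    p=np.stack([(u-c['cx'])/c['fx']*d,(v-c['cy'])/c['fy']*d,d],-1)
    Rm=R.from_rotvec(np.ravel(c['rvec'])).as_matrix(); return (p-np.ravel(c['tvec']))@Rm
def rect(P,m):
    n,l,s,_=cv2.connectedComponentsWithStats(m.astype(np.uint8)); i=1+np.argmax(s[1:,4]); q=P[l==i]
    (cx,cy),(w,h),a=cv2.minAreaRect((q[:,:2]*1000).astype(np.float32)); return [round(float(x),1) for x in (cx,cy,w,h,a)],round(float(np.median(q[:,2])),4),len(q)
E
python3 - <<'E'
from h import *
d=np.load('pics/top0.npy'); P=cloud('top',d); Z=P[...,2]
def box(u0,u1,v0,v1,z0,z1):
    m=np.zeros(Z.shape,bool); s=np.s_[int(v0*.7):int(v1*.7),int(u0*.7):int(u1*.7)]; m[s]=(Z[s]>z0)&(Z[s]<z1); return m
print('table z',np.median(Z[300:330,300:350]))
print('shim',rect(P,box(140,215,262,305,.012,.035)))
print('shim1',rect(P,box(140,215,320,362,.012,.035)))
print('shim0',rect(P,box(140,215,375,420,.012,.035)))
print('bar',rect(P,box(245,400,310,360,.09,.125)))
print('base',rect(P,box(240,340,295,385,.006,.03)))
print('post',rect(P,box(220,262,310,345,.135,.16)))
print('saddle',rect(P,box(450,500,285,335,.058,.08)))
print('paddle',rect(P,box(575,630,255,295,.1,.18)))
print('handle',rect(P,box(485,600,255,310,.08,.18)))
print('foot',rect(P,box(445,620,255,340,.006,.018)))
im=cv2.imread('pics/top0.png')
a=im[180:270,95:285]; b=im[175:240,310:445]
a=cv2.resize(a,None,fx=4,fy=4,interpolation=cv2.INTER_CUBIC); b=cv2.resize(b,None,fx=4,fy=4,interpolation=cv2.INTER_CUBIC)
c=np.zeros((590,800,3),np.uint8); c[:325,:0]=0
c=np.zeros((624,760,3),np.uint8); c[:360,:760]=a; c[364:,:540]=b; cv2.imwrite('pics/crop1.png',c[:600])
E
```

```text
table z -0.0005844801279609778
shim ([573.1, 314.0, 40.9, 91.4, 4.5], 0.0206, 695)
shim1 ([483.6, 306.3, 40.4, 90.2, 5.0], 0.0209, 711)
shim0 ([394.1, 297.7, 40.1, 92.4, 4.8], 0.0208, 754)
bar ([491.4, 78.9, 169.7, 28.8, 89.8], 0.0992, 1098)
base ([491.7, 128.9, 130.7, 110.4, 89.7], 0.0112, 1827)
post ([491.7, 182.5, 18.4, 33.5, 88.7], 0.1447, 145)
saddle ([539.3, -162.0, 32.4, 32.6, 25.7], 0.0667, 188)
paddle ([579.8, -337.1, 34.3, 66.1, 13.6], 0.1318, 437)
handle ([565.1, -273.7, 34.0, 139.4, 13.1], 0.105, 482)
foot ([569.7, -322.3, 46.6, 145.8, 2.6], 0.0111, 595)
```

View pics/crop1.png

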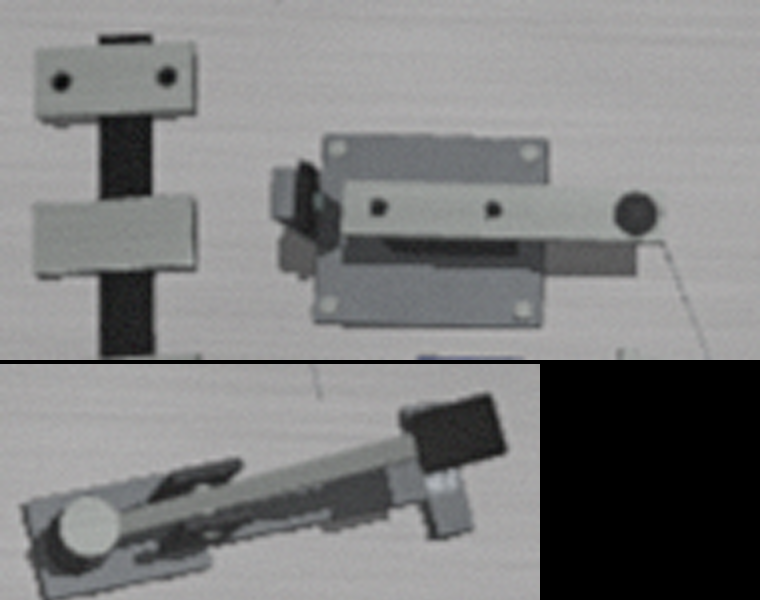

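Run:
```python
from h import *
f=lambda x,y,z,o=(95,180):onplane('top',(x+.5)/4-.5+o[0],(y+.5)/4-.5+o[1],z)*1000
h1,h2=f(61,82,.021),f(167,77,.021); print('holes',h1,h2,(h1+h2)/2,np.linalg.norm(h1-h2),np.degrees(np.arctan2(*(h1-h2)[:2])))
p1,p2=f(379,208,.114),f(494,210,.114); print('pins',p1,p2,(p1+p2)/2,np.linalg.norm(p1-p2),np.degrees(np.arctan2(*(p1-p2)[:2])))
print('cone',f(636,213,.105))
d=np.load('pics/top0.npy'); P=cloud('top',d); Z=P[...,2]
o=(310,175)
s=f(90,527-364,.067,o); print('saddle',s)
im=cv2.imread('pics/top0.png').astype(int); 
# paddle: dark pixels high
m=np.zeros(Z.shape,bool); S=np.s_[175:215,405:440]; m[S]=(Z[S]>.115)&(im[S].max(-1)<75); print('pad',rect(P,m),P[m].mean(0), P[m][:,2].min(),P[m][:,2].max())
c=P[m].mean(0)*1000; a=np.arctan2(s[1]-c[1],s[0]-c[0]); print('yaw jack',a,np.degrees(a),'len',np.hypot(*(s-c)[:2]),'exp',65+140*np.cos(.45))
# foot front part and cheeks
m=np.zeros(Z.shape,bool); S=np.s_[195:240,312:365]; m[S]=(Z[S]>.006)&(Z[S]<.018); print('footfront',rect(P,m))
for z0,z1 in((.085,.098),):
  m=np.zeros(Z.shape,bool); S=np.s_[190:235,340:380]; m[S]=(Z[S]>z0)&(Z[S]<z1); print('cheek',rect(P,m),P[m].mean(0))
print('jack origin from saddle',s[:2]-65*np.array([np.cos(a),np.sin(a)]))
```

```text
holes [569.79227127 342.02869948  21.        ] [574.18878605 281.89021613  21.        ] [571.99052866 311.95945781  21.        ] 60.29897612623877 -4.18125620426281
pins [488.66016596 141.1403979  114.        ] [488.95200328  81.44657652 114.        ] [488.80608462 111.29348721 114.        ] 59.694534761285794 -0.2801112974108933
cone [490.23729401   7.76482464 105.        ]
saddle [ 538.19327902 -163.42447804   67.        ]
pad ([581.4, -347.4, 32.8, 41.4, 14.3], 0.1337, 333) [ 0.58075296 -0.34709396  0.13368125] 0.12061734059239389 0.1458693883640126
yaw jack 1.7984965858727886 103.04626383919863 len 188.53595409785828 exp 191.06259432937475
footfront ([545.8, -189.8, 60.0, 107.8, 13.1], 0.0112, 568)
cheek ([567.1, -222.1, 7.1, 39.6, 13.4], 0.0938, 69) [ 0.55517279 -0.23154336  0.09242666]
jack origin from saddle [ 552.86623226 -226.74670513]
```

Shim centre is about (572.5, 313) at 4.4° and the seat is about (490, 112) at 0°. The pad is about (490, 7), the saddle (538.5, -163), and the jack yaw 103°. I move above the shim first.

Emit:
jog_arm([
  [0,0,0,-3.4,-0.97,0.75,1],
  [0,0,0,-3.4,-0.97,0.75,1],
  [0,0,0,-3.4,-0.97,0.75,1],
  [0,0,0,-3.4,-0.97,0.75,1],
  [0,0,0,-3.4,-0.97,0.75,1],
  [0,0,0,-3.4,-0.97,0.75,1],
  [0,0,0,-3.4,-0.97,0.75,1],
  [0,0,0,-3.4,-0.97,0.75,1],
  [0,0,0,-3.4,-0.97,0.75,1],
  [0,0,0,-3.4,-0.97,0.75,1],
  [0,0,0,-3.4,-0.97,0.75,1],
  [0,0,0,-3.4,-0.97,0.75,1],
])

```text
t: 1.1
tool_pos: [0.5724, 0.3122, 0.1623]
tool_rot: [-0.613, -3.08, 0.001]
contact_force: [0.4, 0.4, 1.1]
opening: 0.0851
```

Emit:
jog_arm([
  [0,0,0.11,0,0,0,1],
  [0,0,0.11,0,0,0,1],
  [0,0,0.11,0,0,0,1],
  [0,0,0.11,0,0,0,1],
  [0,0,0.11,0,0,0,1],
  [0,0,0.11,0,0,0,1],
  [0,0,0.11,0,0,0,1],
  [0,0,0.11,0,0,0,1],
  [0,0,0.11,0,0,0,1],
  [0,0,0.11,0,0,0,1],
  [0,0,0,0,0,0,1],
  [0,0,0,0,0,0,1],
])

```text
t: 2.1
tool_pos: [0.5713, 0.3136, 0.1628]
tool_rot: [-2.13, -2.309, 0.001]
contact_force: [-0.4, 0.2, -0.9]
opening: 0.0854
```

```bash
cat >> h.py <<'E'
def pose():
    o=ctrl.get_obs(); M=R.from_rotvec(o['tool_rot']).as_matrix(); return o,np.array(o['tool_pos']),M
def togo(x,y,z,ydeg):
    "tool turn (rad) and shifts (cm, tool axes AFTER the turn) to reach TCP x,y,z (mm) with tool y at ydeg, pointing down"
    o,p,M=pose(); yd=np.degrees(np.arctan2(M[1,1],M[0,1])); a=np.radians(ydeg)
    T=np.column_stack([[-np.sin(a),np.cos(a),0],[np.cos(a),np.sin(a),0],[0,0,-1.]])
    d=np.array([x,y,z])/1000-p
    print('t %.2f'%o['t'],'pos',(p*1000).round(1),'ydeg %.2f'%yd,'tilt rv',R.from_matrix(M.T@T).as_rotvec().round(4),'shift before-turn axes cm',(M.T@d*100).round(2),'after-turn',(T.T@d*100).round(2),'F',o['contact_force'].round(1),'open %.4f'%o['opening'])
def wshot(fn):
    o,p,M=pose(); im,d=shot('wrist',fn); np.savez(f'pics/{fn}_pose.npz',p=p,M=M); return im,d
def wplane(fn,u,v,z):
    "world point (m) where wrist pixel ray meets height z"
    k=np.load(f'pics/{fn}_pose.npz'); c=vision.calibration('wrist'); H=c['hand_eye']
    dx,dy=u-c['cx'],v-c['cy']; r=np.hypot(dx,dy); th=r/c['fx']; s=np.sin(th)/max(r,1e-9)
    ray=k['M']@H[:3,:3]@np.array([dx*s,dy*s,np.cos(th)]); o=k['p']+k['M']@H[:3,3]; return o+ray*(z-o[2])/ray[2]
E
python3 - <<'E'
from h import *
togo(572.5,313,26,4.4)
wshot('w1'); cv2.imwrite('pics/w1b.png',cv2.resize(cv2.imread('pics/w1.png'),(800,600),interpolation=cv2.INTER_CUBIC))
E
```

```text
t 2.10 pos [571.3 313.6 162.8] ydeg 4.63 tilt rv [-0.0009  0.0003  0.004 ] shift before-turn axes cm [-0.06  0.13 13.68] after-turn [-0.07  0.11 13.68] F [-0.4  0.2 -0.9] open 0.0854
```

View pics/w1b.png

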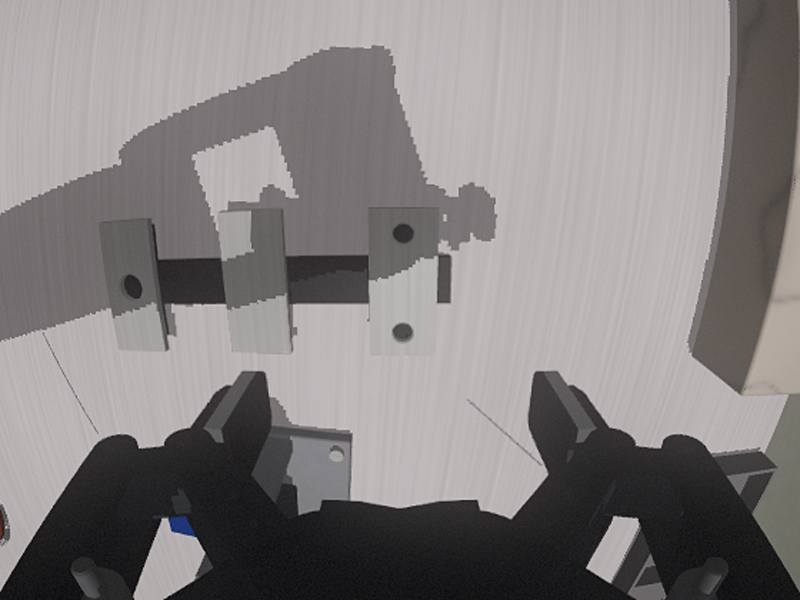

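The wrist picture shows the two-hole shim, holes at (403,233) and (403,332), between the open fingers.

Run:
```python
from h import *
g=lambda u,v,z:wplane('w1',(u+.5)*.7-.5,(v+.5)*.7-.5,z)*1000
a,b=g(403,233,.021),g(403,332,.021); print(a,b,(a+b)/2,np.linalg.norm(a-b),np.degrees(np.arctan2(*(b-a)[:2])))
print('corners', [g(*q,.022)[:2].round(1) for q in((369,207),(438,208),(369,355),(437,356))])
```

```text
[571.27124497 344.91944543  21.        ] [576.25928373 284.75044655  21.        ] [573.76526435 314.83494599  21.        ] 60.37540026329297 175.26098894098877
corners [array([551. , 358.4]), array([589.7, 361.1]), array([556.6, 268.2]), array([598.5, 270.9])]
```

Emit:
jog_arm([
  [0,0,0,0.06,0.2,2.2,1],
  [0,0,0,0,0,2.5,1],
  [0,0,0,0,0,2.5,1],
  [0,0,0,0,0,2.3,1],
  [0,0,0,0,0,1.5,1],
  [0,0,0,0,0,1.2,1],
  [0,0,0,0,0,0.8,1],
  [0,0,0,0,0,0.5,1],
  [0,0,0,0,0,0,1],
  [0,0,0,0,0,0,1],
])

```text
t: 2.98
tool_pos: [0.5742, 0.3147, 0.0292]
tool_rot: [2.132, 2.306, 0.002]
contact_force: [0.4, 0.1, 0.3]
opening: 0.0853
```

Emit:
jog_arm([
  [0,0,0,0,0,0,0.3],
  [0,0,0,0,0,0,0.3],
  [0,0,0,0,0,0,0.3],
  [0,0,0,0,0,0,0.3],
  [0,0,0,0,0,0,0.3],
  [0,0,0,0,0,0,0.3],
  [0,0,0,0,0,0,0.3],
  [0,0,0,0,0,0,0.3],
], grip_force=50)

```text
t: 3.65
tool_pos: [0.5742, 0.3147, 0.0293]
tool_rot: [2.133, 2.306, 0.002]
contact_force: [-0.4, -0.1, 5.4]
opening: 0.0389
```

Run:
```python
from h import *
togo(573.3,314.2,127,4.6)
```

```text
t 3.65 pos [574.2 314.7  29.3] ydeg 4.47 tilt rv [ 0.0015 -0.0005 -0.0023] shift before-turn axes cm [-0.04 -0.08 -9.77] after-turn [-0.04 -0.09 -9.77] F [-0.4 -0.1  5.4] open 0.0389
```

Emit:
jog_arm([
  [0,0,0,0,0,-0.5,0.3],
  [0,0,0,0,0,-1,0.3],
  [0,0,0,0,0,-2,0.3],
  [0,0,0,0,0,-2.5,0.3],
  [0,0,0,0,0,-2.5,0.3],
  [0,0,0,0,0,-2.5,0.3],
  [0,0,0,0,0,-2,0.3],
  [0,0,0,0,0,-1,0.3],
  [0,0,0,0,0,0,0.3],
  [0,0,0,0,0,0,0.3],
], grip_force=70)

```text
t: 4.48
tool_pos: [0.5732, 0.3143, 0.1679]
tool_rot: [-2.133, -2.306, 0.001]
contact_force: [0.6, 0.7, -2.7]
opening: 0.0379
```

Run:
```python
from h import *
togo(489.8,111.8,165,0.2)
wshot('w2'); cv2.imwrite('pics/w2b.png',cv2.resize(cv2.imread('pics/w2.png'),(800,600),interpolation=cv2.INTER_CUBIC))
```

```text
t 4.48 pos [573.2 314.3 167.9] ydeg 4.47 tilt rv [-0.0004  0.0002  0.0745] shift before-turn axes cm [-19.54  -9.9    0.3 ] after-turn [-20.22  -8.41   0.29] F [ 0.6  0.7 -2.7] open 0.0379
```

View pics/w2b.png

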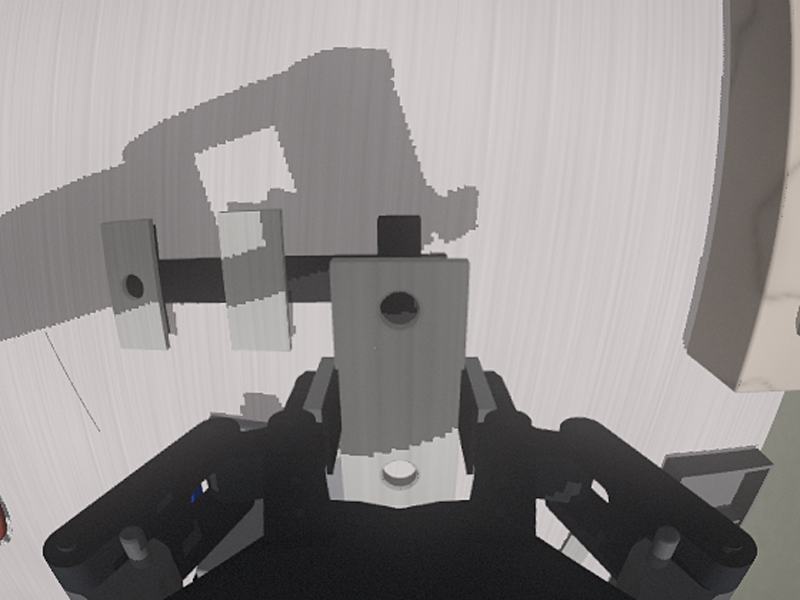

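The shim is held level between the pads, with holes at (399,308) and (400,473) in the picture. I work out the hole offsets from the TCP.

Run:
```python
from h import *
k=np.load('pics/w2_pose.npz')
for z in (.157,.1606,.164):
  g=lambda u,v:wplane('w2',(u+.5)*.7-.5,(v+.5)*.7-.5,z)*1000
  a,b=g(399,307),g(400,473); m=(a+b)/2
  print(z,a,b,np.linalg.norm(a-b),'mid in tool',(k['M'].T@(m/1000-k['p'])*1000).round(2),'yaw',np.degrees(np.arctan2(-(a-b)[0],(a-b)[1])))
d=np.load('pics/w2.npy'); c=vision.calibration('wrist'); print(d[240,280],d[200,280])
def wpt(u,v):
  dx,dy=u-c['cx'],v-c['cy']; r=np.hypot(dx,dy); th=r/c['fx']; s=np.sin(th)/r; ray=np.array([dx*s,dy*s,np.cos(th)])
  H=c['hand_eye']; return k['p']+k['M']@(H[:3,:3]@(ray/ray[2]*d[v,u])+H[:3,3])
for q in((280,240),(280,260),(265,200),(280,300),(240,190),(315,190)): print(q,wpt(*q)*1000)
```

```text
0.157 [571.2918389  344.63391157 157.        ] [576.45408711 282.69394662 157.        ] 62.15471071373178 mid in tool [-0.69  0.6  10.88] yaw 4.764178609389169
0.1606 [571.20325412 345.82802476 160.6       ] [576.22393984 285.58661737 160.6       ] 60.45026425715844 mid in tool [1.36 0.6  7.28] yaw 4.764178609389256
0.164 [571.11959071 346.95579833 164.        ] [576.00657853 288.3185842  164.        ] 58.84050927039473 mid in tool [3.29 0.59 3.88] yaw 4.764178609389231
0.1384311 0.13269213
(280, 240) [572.46140295 334.31150717 159.99774552]
(280, 260) [573.17683994 325.19914207 160.8228144 ]
(265, 200) [564.92491403 351.38327165 159.48595443]
(280, 300) [574.8605072  303.82668199 160.02375105]
(240, 190) [554.37532441 354.79423371 159.27888698]
(315, 190) [585.1337741  357.07433617 158.82284163]
```

Emit:
jog_arm([
  [0,0,0.039,0,0,-1.2,0.3],
  [0,0,0.039,0,0,-1.3,0.3],
  [0,0,0,-3,-0.83,0,0.3],
  [0,0,0,-3,-0.83,0,0.3],
  [0,0,0,-3,-0.83,0,0.3],
  [0,0,0,-3,-0.83,0,0.3],
  [0,0,0,-3,-0.83,0,0.3],
  [0,0,0,-3,-0.83,0,0.3],
  [0,0,0,-3,-0.83,0,0.3],
  [0,0,0,-3,-0.83,0,0.3],
  [0,0,0,-3,-0.83,0,0.3],
  [0,0,0,-3,-0.83,0,0.3],
])

```text
t: 5.53
tool_pos: [0.4886, 0.0133, 0.1907]
tool_rot: [-2.219, -2.219, 0.004]
contact_force: [0.6, -0.2, -0.8]
opening: 0.038
```

Emit:
jog_arm([
  [0,0,0,0,0,1.5,0.3],
  [0,0,0,0,0,1,0.3],
  [0,0,0,0,0,0,0.3],
  [0,0,0,0,0,0,0.3],
])

```text
t: 5.87
tool_pos: [0.4892, 0.0151, 0.1659]
tool_rot: [-2.218, -2.219, 0.004]
contact_force: [-0.2, 0.2, -1.0]
opening: 0.0376
```

Run:
```python
from h import *
togo(489.8,111.8,165,0)
wshot('w3'); cv2.imwrite('pics/w3b.png',cv2.resize(cv2.imread('pics/w3.png'),(800,600),interpolation=cv2.INTER_CUBIC))
```

```text
t 5.87 pos [489.2  15.1 165.9] ydeg 0.04 tilt rv [-0.0047 -0.0008  0.0007] shift before-turn axes cm [9.67 0.07 0.1 ] after-turn [9.67 0.06 0.09] F [-0.2  0.2 -1. ] open 0.0376
```

View pics/w3b.png

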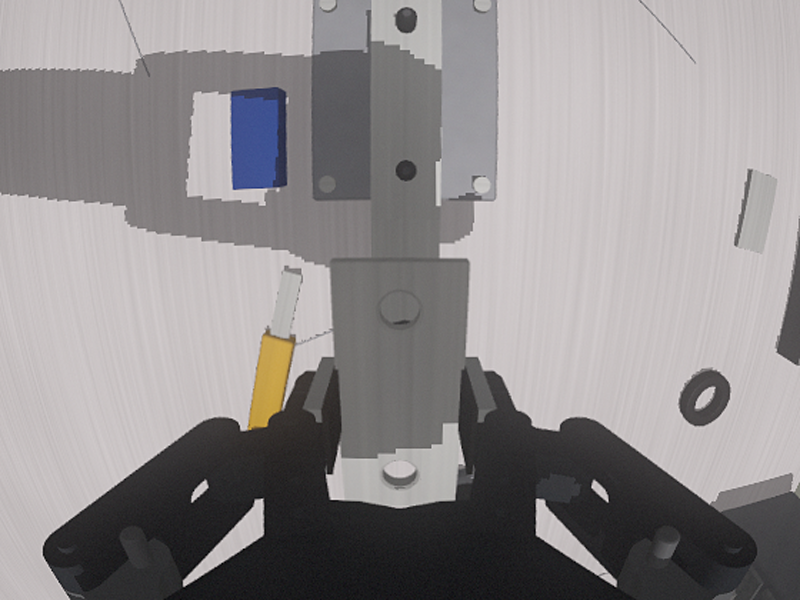

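Near pin is at (405,170), far pin at (405,18), and the shim is still held. I enlarge the pins for accuracy.

Run:
```python
from h import *
im=cv2.imread('pics/w3.png')
A=cv2.resize(im[0:30,265:305],None,fx=10,fy=10,interpolation=cv2.INTER_CUBIC)
B=cv2.resize(im[105:135,265:305],None,fx=10,fy=10,interpolation=cv2.INTER_CUBIC)
C=cv2.resize(im[200:230,260:300],None,fx=10,fy=10,interpolation=cv2.INTER_CUBIC)
D=cv2.resize(im[315:345,260:300],None,fx=10,fy=10,interpolation=cv2.INTER_CUBIC)
o=np.vstack([np.hstack([A,B]),np.hstack([C,D])]); o=np.clip(o.astype(float)*1.4,0,255).astype(np.uint8)
cv2.imwrite('pics/w3c.png',o)
```

```text
(no output)
```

View pics/w3c.png

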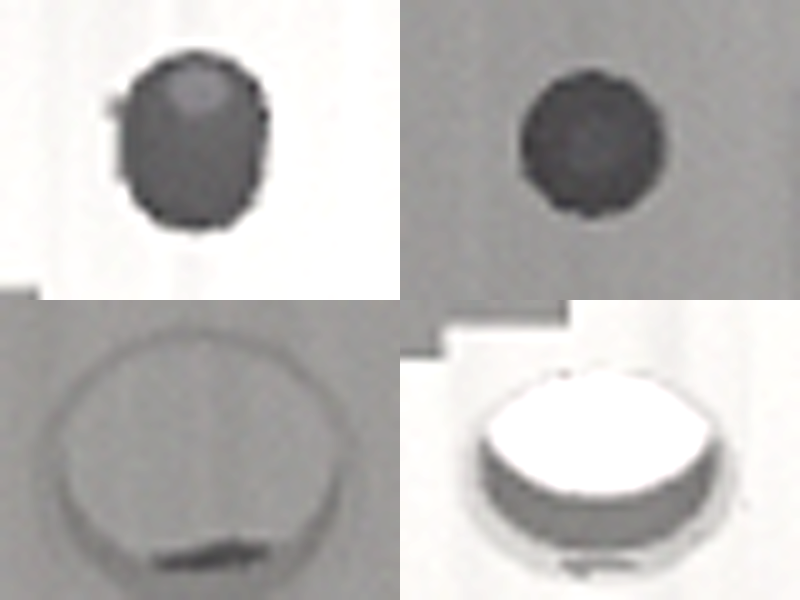

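Run:
```python
from h import *
w=lambda u,v,z:wplane('w3',u,v,z)*1000
k=np.load('pics/w3_pose.npz')
n,f,ft=w(283.85,118.85,.1),w(284.05,16.25,.1),w(284.2,8.55,.116)
print('pins',n,f,ft,np.linalg.norm(n-f),'mid',(n+f)/2, 'yaw',np.degrees(np.arctan2(-(f-n)[0],(f-n)[1])))
z=.1589
a,b=w(279.45,215.45,z),w(279.75,331.75,z); print('holes',a,b,np.linalg.norm(a-b),'mid',(a+b)/2,'yaw',np.degrees(np.arctan2(-(a-b)[0],(a-b)[1])))
print('move',(n+f)/2-(a+b)/2)
```

```text
pins [491.89733241  84.40459784 100.        ] [491.97381307 144.79545523 100.        ] [491.90767182 144.44302588 116.        ] 60.390905816326246 mid [491.93557274 114.60002653 100.        ] yaw -0.0725609291785427
holes [489.69211311  46.52165472 158.9       ] [489.87308849 -13.9956885  158.9       ] 60.51761382501344 mid [489.7826008   16.26298311 158.9       ] yaw 0.17134087290810052
move [  2.15297194  98.33704342 -58.9       ]
```

Emit:
jog_arm([
  [-0.0045,-0.0008,0.004,2,0.1,0,0.3],
  [0,0,0,3,0.1,0,0.3],
  [0,0,0,3,0,0,0.3],
  [0,0,0,1.5,0,0,0.3],
  [0,0,0,0.35,0,1,0.3],
  [0,0,0,0,0,1.5,0.3],
  [0,0,0,0,0,0.7,0.3],
  [0,0,0,0,0,0,0.3],
  [0,0,0,0,0,0,0.3],
  [0,0,0,0,0,0,0.3],
])

```text
t: 6.75
tool_pos: [0.4934, 0.1126, 0.1367]
tool_rot: [2.223, 2.213, 0.005]
contact_force: [0.6, 0.7, -1.2]
opening: 0.0382
```

Run:
```python
from h import *
togo(491.35,113.4,113.5,-.2)
```

```text
t 6.75 pos [493.4 112.6 136.7] ydeg -0.26 tilt rv [ 0.0052  0.0008 -0.001 ] shift before-turn axes cm [ 0.08 -0.22  2.32] after-turn [ 0.08 -0.21  2.32] F [ 0.6  0.7 -1.2] open 0.0382
```

Emit:
jog_arm([
  [0,0,0,0,0,0,0.3],
  [0,0,0,0,0,0,0.3],
  [0,0,0,0,0,0,0.3],
  [0,0,0,0,0,0,0.3],
])

```text
t: 7.08
tool_pos: [0.4933, 0.1128, 0.1367]
tool_rot: [2.223, 2.214, 0.005]
contact_force: [0.3, 1.0, -2.4]
opening: 0.0377
```

Run:
```python
from h import *
togo(491.35,113.4,113.5,-.2)
o=ctrl.get_obs();print(o['dq'].round(4))
```

```text
t 7.08 pos [493.3 112.8 136.7] ydeg -0.24 tilt rv [ 0.0053  0.0008 -0.0008] shift before-turn axes cm [ 0.06 -0.2   2.32] after-turn [ 0.06 -0.19  2.32] F [ 0.3  1.  -2.4] open 0.0377
[ 0.0007  0.0024  0.005   0.0001 -0.0029  0.001 ]
```

Emit:
jog_arm([
  [0.005,0.0008,0,0.06,-0.2,0,0.3],
  [0,0,0,0,0,0,0.3],
  [0,0,0,0,0,0,0.3],
  [0,0,0,0,0,0,0.3],
])

```text
t: 7.42
tool_pos: [0.491, 0.1135, 0.1362]
tool_rot: [-2.226, -2.217, 0.001]
contact_force: [0.4, -0.3, -1.5]
opening: 0.0378
```

Run:
```python
from h import *
togo(491.35,113.4,113.5,-.2)
wshot('w4')
im=cv2.imread('pics/w4.png')[180:380,190:370]
cv2.imwrite('pics/w4b.png',cv2.resize(im,None,fx=3,fy=3,interpolation=cv2.INTER_CUBIC))
```

```text
t 7.42 pos [491.  113.5 136.2] ydeg -0.23 tilt rv [-0.0005  0.     -0.0005] shift before-turn axes cm [-0.01  0.04  2.27] after-turn [-0.01  0.04  2.27] F [ 0.4 -0.3 -1.5] open 0.0378
```

View pics/w4b.png

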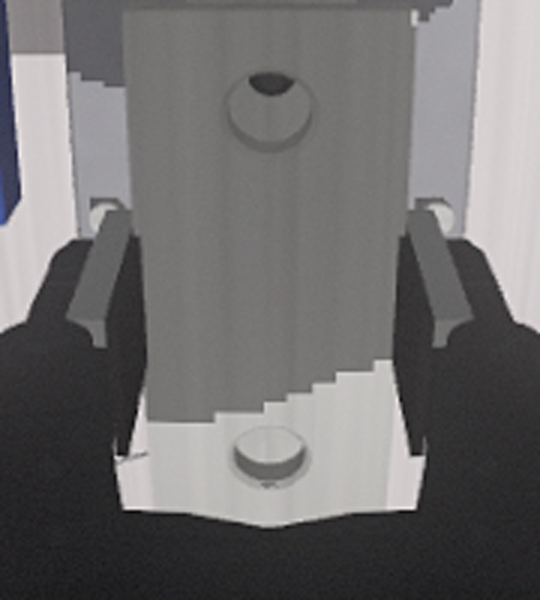

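The pin is centred sideways under the hole (x≈270 for both), and its lengthwise place is consistent. I lower it.

Emit:
jog_arm([
  [0,0,0,0,0.03,0.4,0.3],
  [0,0,0,0,0,0.4,0.3],
  [0,0,0,0,0,0.4,0.3],
  [0,0,0,0,0,0.3,0.3],
  [0,0,0,0,0,0,0.3],
  [0,0,0,0,0,0,0.3],
])

```text
t: 7.97
tool_pos: [0.491, 0.1135, 0.1207]
tool_rot: [-2.225, -2.216, 0.002]
contact_force: [0.0, -0.2, -1.6]
opening: 0.0377
```

Emit:
jog_arm([
  [0,0,0,0,0,0.2,0.3],
  [0,0,0,0,0,0.2,0.3],
  [0,0,0,0,0,0.15,0.3],
  [0,0,0,0,0,0.1,0.3],
  [0,0,0,0,0,0,0.3],
  [0,0,0,0,0,0,0.3],
])

```text
t: 8.47
tool_pos: [0.4913, 0.1135, 0.1147]
tool_rot: [-2.226, -2.217, 0.001]
contact_force: [-0.3, 0.3, -2.0]
opening: 0.0375
```

Emit:
jog_arm([
  [0,0,0,0,0,0.1,0.3],
  [0,0,0,0,0,0,0.3],
  [0,0,0,0,0,0,0.3],
])

```text
t: 8.72
tool_pos: [0.4913, 0.1135, 0.1138]
tool_rot: [-2.226, -2.217, 0.001]
contact_force: [0.0, 0.4, -1.5]
opening: 0.0378
```

Emit:
jog_arm([
  [0,0,0,0,0,0.08,0.3],
  [0,0,0,0,0,0,0.3],
  [0,0,0,0,0,0,0.3],
])

```text
t: 8.97
tool_pos: [0.4914, 0.1135, 0.1134]
tool_rot: [-2.226, -2.217, 0.0]
contact_force: [-0.7, -0.1, 2.5]
opening: 0.0378
```

Emit:
jog_arm([
  [0,0,0,0,0,0,0.5],
  [0,0,0,0,0,0,0.6],
  [0,0,0,0,0,0,0.8],
  [0,0,0,0,0,0,0.8],
  [0,0,0,0,0,0,0.8],
  [0,0,0,0,0,0,0.8],
])

```text
t: 9.47
tool_pos: [0.4913, 0.1135, 0.1129]
tool_rot: [-2.226, -2.217, 0.0]
contact_force: [0.0, 0.1, 0.4]
opening: 0.0682
```

Emit:
jog_arm([
  [0,0,0,0,0,-1,0.8],
  [0,0,0,0,0,-2,0.8],
  [0,0,0,0,0,-3,0.8],
  [0,0,0,0,0,-3,0.8],
  [0,0,0,0,0,-2,0.8],
  [0,0,0,0,0,-1,0.8],
  [0,0,0,0,0,0,0.8],
  [0,0,0,0,0,0,0.8],
])

```text
t: 10.13
tool_pos: [0.4913, 0.1135, 0.2329]
tool_rot: [-2.226, -2.217, 0.0]
contact_force: [-0.2, -0.3, -0.8]
opening: 0.068
```

Run:
```python
from h import *
togo(553,-227,150,13.1)
im,d=wshot('w5'); shot('top','top1')
cv2.imwrite('pics/w5b.png',cv2.resize(im[:,:,::-1],(800,600),interpolation=cv2.INTER_CUBIC))
```

```text
t 10.13 pos [491.3 113.5 232.9] ydeg -0.23 tilt rv [-2.000e-04 -1.000e-04 -2.326e-01] shift before-turn axes cm [-34.03   6.31   8.29] after-turn [-34.56  -1.71   8.29] F [-0.2 -0.3 -0.8] open 0.0680
```

View pics/w5b.png

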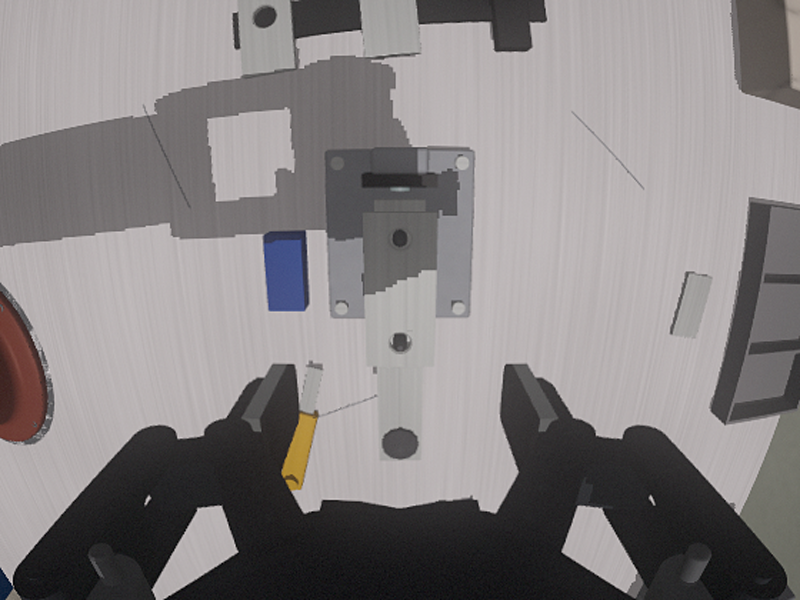

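The shim lies on both pins (pins visible in the holes at (400,238) and (400,343)), and the cone is at (400,443). I check flatness by depth and move over the jack.

Emit:
jog_arm([
  [0,0,0,-2,0.4,0.3,0.8],
  [0,0,0,-3.2,0.6,0.3,0.8],
  [0,0,0,-3.2,0.6,0.3,0.8],
  [0,0,0,-3.2,0.6,0.3,0.8],
  [0,0,0,-3.2,0.6,0.3,0.8],
  [0,0,0,-3.2,0.6,0.3,0.8],
  [0,0,0,-3.2,0.6,0.3,0.8],
  [0,0,0,-3.2,0.6,0.3,0.8],
  [0,0,0,-3.2,0.6,0.3,0.8],
  [0,0,0,-3.2,0.6,0.3,0.8],
  [0,0,0,-2.9,0.7,0.3,0.8],
])

```text
t: 11.15
tool_pos: [0.5539, -0.2252, 0.1971]
tool_rot: [-2.224, -2.213, 0.003]
contact_force: [0.7, 0.8, 0.0]
opening: 0.0683
```

Emit:
jog_arm([
  [0,0,-0.078,0,0,0,0.8],
  [0,0,-0.078,0,0,0,0.8],
  [0,0,-0.077,0,0,0,0.8],
  [0,0,0,0,0,0,0.8],
  [0,0,0,0,0,0,0.8],
  [0,0,0,0,0,0,0.8],
  [0,0,0,0,0,0,0.8],
])

```text
t: 11.73
tool_pos: [0.5547, -0.2234, 0.1993]
tool_rot: [-1.953, -2.459, 0.001]
contact_force: [0.5, 0.4, -0.3]
opening: 0.0686
```

Run:
```python
from h import *
g=lambda u,v,z:wplane('w5',(u+.5)*.7-.5,(v+.5)*.7-.5,z)*1000
a,b=g(400,238,.106),g(400,343,.106); print('holes',a,b,(a+b)/2); print('cone',g(400,443,.104))
d=np.load('pics/top1.npy'); P=cloud('top',d); Z=P[...,2]
m=np.zeros(Z.shape,bool); S=np.s_[218:250,170:232]; m[S]=(Z[S]>.1)&(Z[S]<.112); q=P[m]
c,*_=np.linalg.lstsq(np.c_[q[:,:2]-q[:,:2].mean(0),np.ones(len(q))],q[:,2],rcond=None); print('shim plane slope,z',c,rect(P,m))
togo(555,-224,80,13.1)
im,_=wshot('w6'); cv2.imwrite('pics/w6b.png',cv2.resize(im[:,:,::-1],(800,600),interpolation=cv2.INTER_CUBIC))
```

```text
holes [492.32472092 144.39845696 106.        ] [492.09170565  83.36501099 106.        ] [492.20821329 113.88173397 106.        ]
cone [491.83438773  11.85560923 104.        ]
shim plane slope,z [0.00719532 0.05457886 0.10435601] ([491.7, 79.9, 41.0, 27.3, 2.3], 0.1045, 225)
t 11.73 pos [ 554.7 -223.4  199.3] ydeg 13.08 tilt rv [-0.0013 -0.0008 -0.0004] shift before-turn axes cm [-0.07  0.03 11.93] after-turn [-6.000e-02  1.000e-02  1.193e+01] F [ 0.5  0.4 -0.3] open 0.0686
```

View pics/w6b.png

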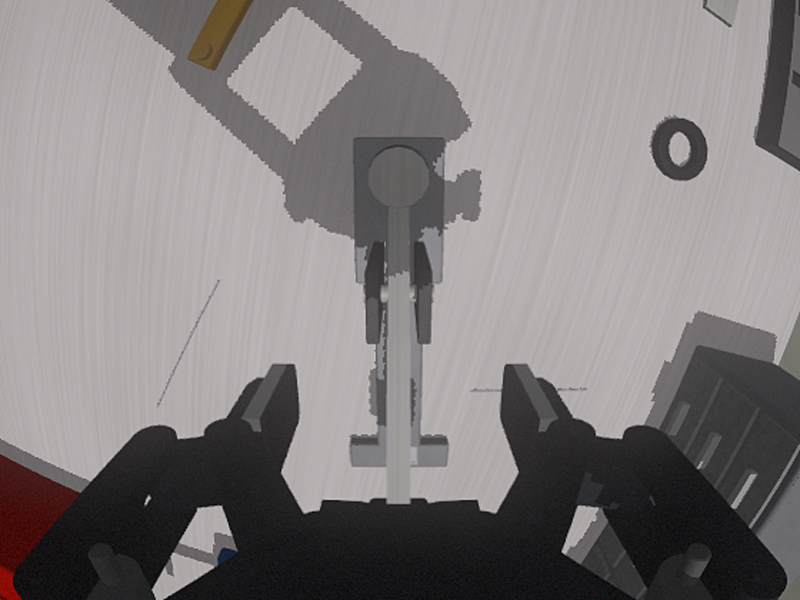

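Jack seen from above: saddle at (399,178), cheeks from (365,242) to (433,343), aligned with the tool.

Run:
```python
from h import *
g=lambda u,v,z:wplane('w6',(u+.5)*.7-.5,(v+.5)*.7-.5,z)*1000
k=np.load('pics/w6_pose.npz'); T=lambda p:(k['M'].T@(p/1000-k['p'])*1000).round(1)
s=g(399,178,.068); print('saddle',s,T(s))
for q in((366,343),(381,343),(416,343),(432,343),(366,242),(432,242)): print(q,T(g(*q,.095)))
for q in((355,138),(444,138),(357,283),(443,283)): print('foot',q,T(g(*q,.012)))
shot('top','top2'); d=np.load('pics/top2.npy'); P=cloud('top',d); Z=P[...,2]
m=np.zeros(Z.shape,bool); S=np.s_[218:250,170:232]; m[S]=(Z[S]>.1)&(Z[S]<.112)&(abs(P[S][...,1]-.1125)<.044); q=P[m]
c,*_=np.linalg.lstsq(np.c_[q[:,:2]-q[:,:2].mean(0),np.ones(len(q))],q[:,2],rcond=None); print('shim plane slope,z',c,rect(P,m))
m=np.zeros(Z.shape,bool); S=np.s_[218:250,230:262]; m[S]=(Z[S]>.09)&(Z[S]<.104); print('arm z',np.median(Z[m]))
```

```text
saddle [ 540.67865495 -161.85863053   68.        ] [ 63.    0.4 131.3]
(366, 343) [-20.7 -16.9 104.3]
(381, 343) [-20.6  -9.  104.2]
(416, 343) [-20.6   9.3 104.2]
(432, 343) [-20.7  17.7 104.2]
(366, 242) [ 32.9 -15.8 104.3]
(432, 242) [ 32.9  16.6 104.3]
foot (355, 138) [ 87.5 -28.3 187.4]
foot (444, 138) [ 87.4  29.7 187.3]
foot (357, 283) [-10.9 -28.6 187.3]
foot (443, 283) [-10.9  30.6 187.2]
shim plane slope,z [0.00066294 0.00253721 0.10500106] ([491.5, 112.5, 41.0, 87.8, 0.2], 0.105, 766)
arm z 0.09908250077262694
```

Shim is flush (top plane 105 mm on the camera's scale, arm 99 mm, slope 0.0025). I go down to grip the cheeks.

Emit:
jog_arm([
  [0,0,0,-0.17,0.02,1,0.8],
  [0,0,0,0,0,2.5,0.8],
  [0,0,0,0,0,2.5,0.8],
  [0,0,0,0,0,2.5,0.8],
  [0,0,0,0,0,1.7,0.8],
  [0,0,0,0,0,1,0.8],
  [0,0,0,0,0,0.6,0.8],
  [0,0,0,0,0,0,0.8],
  [0,0,0,0,0,0,0.8],
])

```text
t: 12.58
tool_pos: [0.556, -0.2256, 0.0825]
tool_rot: [1.953, 2.46, -0.0]
contact_force: [-0.4, 0.4, 0.7]
opening: 0.0686
```

Emit:
jog_arm([
  [0,0,0,0,0,0,0.6],
  [0,0,0,0,0,0,0.5],
  [0,0,0,0,0,0,0.4],
  [0,0,0,0,0,0,0.3],
  [0,0,0,0,0,0,0.25],
  [0,0,0,0,0,0,0.25],
  [0,0,0,0,0,0,0.25],
  [0,0,0,0,0,0,0.25],
], grip_force=70)

```text
t: 13.25
tool_pos: [0.5553, -0.226, 0.0834]
tool_rot: [-1.953, -2.461, 0.003]
contact_force: [-4.8, -0.6, 5.5]
opening: 0.0332
```

Run:
```python
from h import *
togo(555,-224,80,13.1)
```

```text
t 13.25 pos [ 555.3 -226.    83.4] ydeg 13.13 tilt rv [-0.0015  0.001   0.0005] shift before-turn axes cm [0.2  0.02 0.34] after-turn [0.2  0.02 0.34] F [-4.8 -0.6  5.5] open 0.0332
```

Emit:
jog_arm([
  [0,0,0,0.5,-0.07,-0.03,0.25],
  [0,0,0,1,-0.07,-0.02,0.25],
  [0,0,0,1.5,-0.07,0,0.25],
  [0,0,0,2,-0.07,0,0.25],
  [0,0,0,2,-0.07,0,0.25],
  [0,0,0,2,-0.07,0,0.25],
  [0,0,0,2,-0.07,0,0.25],
  [0,0,0,2,-0.07,0,0.25],
  [0,0,0,1.8,-0.07,0,0.25],
  [0,0,0,1.3,-0.07,0,0.25],
  [0,0,0,0.5,-0.07,0,0.25],
  [0,0,0,0,0,0,0.25],
])

```text
t: 14.25
tool_pos: [0.5107, -0.0641, 0.0833]
tool_rot: [-1.952, -2.461, -0.003]
contact_force: [-1.4, 4.2, 4.1]
opening: 0.033
```

Emit:
jog_arm([
  [0,0,0,0,0,0,0.25],
  [0,0,0,0,0,0,0.25],
  [0,0,0,0,0,0,0.25],
])

```text
t: 14.5
tool_pos: [0.5108, -0.0641, 0.0833]
tool_rot: [-1.951, -2.458, -0.005]
contact_force: [-3.1, 8.5, 7.1]
opening: 0.0329
```

Run:
```python
from h import *
togo(506.3,-54.4,83,13.1)
```

```text
t 14.50 pos [510.8 -64.1  83.3] ydeg 13.12 tilt rv [ 0.0006 -0.0041  0.0004] shift before-turn axes cm [ 1.05 -0.21  0.03] after-turn [ 1.05 -0.21  0.03] F [-3.1  8.5  7.1] open 0.0329
```

Emit:
jog_arm([
  [0,0,0,0.35,-0.07,0,0.25],
  [0,0,0,0.35,-0.07,0,0.25],
  [0,0,0,0.3,-0.05,0,0.25],
  [0,0,0,0,0,0,0.25],
  [0,0,0,0,0,0,0.25],
  [0,0,0,0,0,0,0.25],
])

```text
t: 15.0
tool_pos: [0.5073, -0.0572, 0.0833]
tool_rot: [1.953, 2.458, 0.0]
contact_force: [2.3, -5.5, 3.2]
opening: 0.0333
```

Run:
```python
from h import *
togo(506.3,-54.4,83,13.1)
shot('scene','scene1'); im,_=wshot('w7'); b=cv2.imread('pics/scene1.png')[150:290,200:400]; cv2.imwrite('pics/sc1b.png',cv2.resize(b,None,fx=4,fy=4,interpolation=cv2.INTER_CUBIC)); cv2.imwrite('pics/w7b.png',cv2.resize(im[:,:,::-1],(800,600),interpolation=cv2.INTER_CUBIC))
```

```text
t 15.00 pos [507.3 -57.2  83.3] ydeg 13.07 tilt rv [ 0.0016  0.0019 -0.0006] shift before-turn axes cm [ 0.3  -0.03  0.03] after-turn [ 0.3  -0.03  0.03] F [ 2.3 -5.5  3.2] open 0.0333
```

View pics/w7b.png

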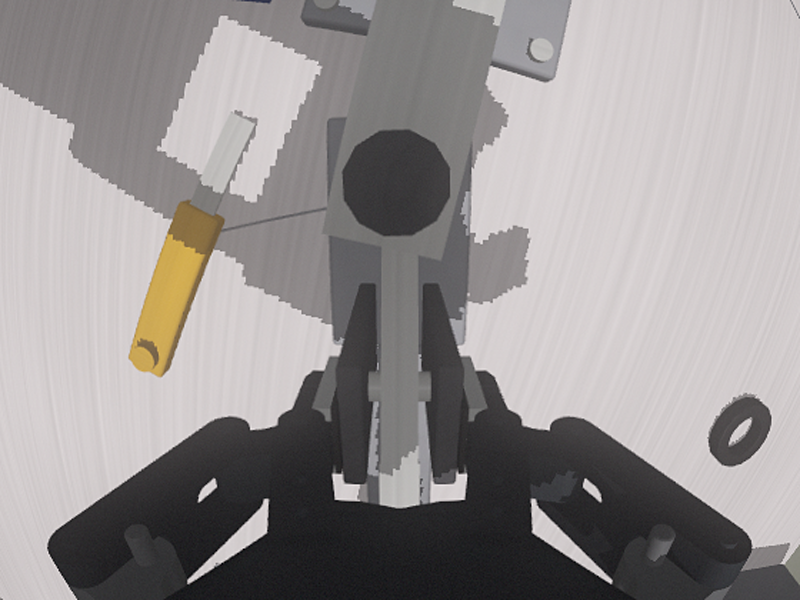

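The cone is at (396,183), and the saddle is hidden below the arm, roughly under it. I work out the remaining offset.

Run:
```python
from h import *
k=np.load('pics/w7_pose.npz')
T=lambda u,v,z:(k['M'].T@(wplane('w7',(u+.5)*.7-.5,(v+.5)*.7-.5,z)-k['p'])*1000).round(1)
print('cone base',T(396,183,.1),'at .104',T(396,183,.104),'apex',T(396,183,.109))
print('cone edges',T(342,183,.1),T(450,183,.1),T(396,130,.1),T(396,237,.1))
print('arm end corners',T(323,233,.1),T(443,260,.1), 'mid/end->pad 15mm back')
print('foot front corners',T(329,118,.012),'foot rear edge of wide part',T(334,344,.012),T(464,344,.012))
print('cheeks front/rear top',T(365,284,.095),T(432,284,.095),T(344,480,.095),T(452,482,.095))
print('pivot pin',T(400,386,.068))
```

```text
cone base [ 68.3  -0.1 -16.9] at .104 [ 68.6  -0.1 -20.9] apex [ 68.8  -0.1 -25.9]
cone edges [ 68.5 -12.1 -16.9] [ 68.4  11.8 -16.8] [ 80.2  -0.1 -16.9] [ 56.1  -0.2 -16.8]
arm end corners [ 57.2 -16.8 -16.9] [ 50.8  10.6 -16.8] mid/end->pad 15mm back
foot front corners [ 91.  -28.   71.1] foot rear edge of wide part [ -7.4 -28.9  71.3] [-7.4 29.7 71.3]
cheeks front/rear top [ 43.7  -7.8 -11.8] [ 43.7   8.5 -11.8] [-16.7 -15.9 -11.7] [-17.5  16.3 -11.7]
pivot pin [ 1.4  0.8 15.3]
```

Emit:
jog_arm([
  [0,0,0,0.15,-0.03,0,0.25],
  [0,0,0,0.12,0,0,0.25],
  [0,0,0,0,0,0,0.25],
  [0,0,0,0,0,0,0.25],
  [0,0,0,0,0,0,0.25],
])

```text
t: 15.52
tool_pos: [0.5063, -0.0548, 0.0833]
tool_rot: [1.952, 2.458, -0.001]
contact_force: [3.1, -6.0, 3.9]
opening: 0.0331
```

Run:
```python
from h import *
togo(506.3,-54.4,83,13.1)
```

```text
t 15.52 pos [506.3 -54.8  83.3] ydeg 13.08 tilt rv [ 0.0012  0.0022 -0.0003] shift before-turn axes cm [0.04 0.01 0.03] after-turn [0.04 0.01 0.03] F [ 3.1 -6.   3.9] open 0.0331
```

Emit:
jog_arm([
  [0,0,0,0,0,0,0.4],
  [0,0,0,0,0,0,0.6],
  [0,0,0,0,0,0,0.75],
  [0,0,0,0,0,0,0.75],
  [0,0,0,0,0,0,0.75],
  [0,0,0,0,0,0,0.75],
])

```text
t: 16.02
tool_pos: [0.5047, -0.0533, 0.0819]
tool_rot: [-1.952, -2.459, 0.001]
contact_force: [0.7, 0.3, -0.2]
opening: 0.0642
```

Emit:
jog_arm([
  [0,0,0,0,0,-0.8,0.75],
  [0,0,0,0,0,-1.5,0.75],
  [0,0,0,0,0,-2.5,0.75],
  [0,0,0,0,0,-3,0.75],
  [0,0,0,0,0,-2.5,0.75],
  [0,0,0,0,0,-1.2,0.75],
  [0,0,0,0,0,0,0.75],
  [0,0,0,0,0,0,0.75],
  [0,0,0,0,0,0,0.75],
])

```text
t: 16.77
tool_pos: [0.5043, -0.0533, 0.1955]
tool_rot: [-1.951, -2.458, 0.002]
contact_force: [-0.3, 0.2, 0.2]
opening: 0.0641
```

Run:
```python
from h import *
togo(506.3,-54.4,83,13.1)
im,_=wshot('w8'); shot('scene','scene2')
a=cv2.resize(cv2.imread('pics/w8.png'),(480,360),interpolation=cv2.INTER_AREA)
cv2.imwrite('pics/w8b.png',cv2.resize(im[:,:,::-1],(800,600),interpolation=cv2.INTER_CUBIC))
```

```text
t 16.77 pos [504.3 -53.3 195.5] ydeg 13.12 tilt rv [-0.0033 -0.0016  0.0003] shift before-turn axes cm [-0.17  0.2  11.25] after-turn [-0.15  0.17 11.25] F [-0.3  0.2  0.2] open 0.0641
```

View pics/w8b.png

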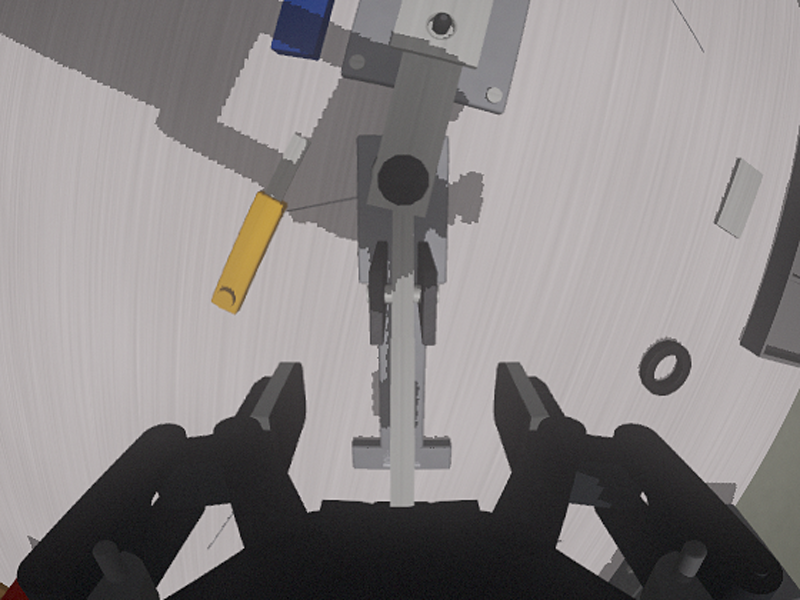

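The shim stays on its pins, the cone is at (403,180), and the jack foot front corners are at (357,136) and (448,137).

Run:
```python
from h import *
k=np.load('pics/w8_pose.npz')
W=lambda u,v,z:wplane('w8',(u+.5)*.7-.5,(v+.5)*.7-.5,z)*1000
T=lambda p:(k['M'].T@(p/1000-k['p'])*1000).round(1)
f=[W(*q,.012) for q in((357,136),(448,137),(358,283),(446,284))]; print([T(x) for x in f])
ax=((f[0]+f[1])-(f[2]+f[3]))/2; print('yaw',np.degrees(np.arctan2(ax[1],ax[0])))
ax/=np.linalg.norm(ax); s=(f[0]+f[1])/2-25*ax; print('saddle',s,T(s)); c=W(403,180,.101); print('cone',c,T(c))
print('cheek',T(W(369,344,.095)),T(W(435,344,.095)),'front',T(W(372,242,.095)),T(W(436,242,.095)))
# top cam view of paddle
im,d=shot('top','top3'); P=cloud('top',d); Z=P[...,2]; m=(Z>.115)&(Z<.15)&(im.max(-1)<75)&(abs(P[...,0]-.53)<.08)&(abs(P[...,1]+.18)<.05); print(m.sum(), P[m].mean(0) if m.any() else '')
```

```text
[array([ 88.6, -26.7, 183.7]), array([ 88. ,  32. , 183.5]), array([ -9.9, -27.6, 183.5]), array([-10.6,  32.3, 183.3])]
yaw 102.97746630215144
saddle [491.81365927   9.0492255   12.        ] [ 63.3   2.6 183.6]
cone [491.73434968   9.32546151 101.        ] [63.7  2.3 94.6]
cheek [-19.6 -15.1 100.5] [-19.6  19.  100.4] front [ 33.5 -12.6 100.6] [ 33.6  18.3 100.5]
292 [ 0.53136221 -0.17758914  0.13415507]
```

The saddle is centred within about 0.5 mm of the cone, and the press point is about (534,-175,134). Next I move above the paddle with the gripper shut.

Emit:
jog_arm([
  [0,0,0,-1.2,0.18,0,0],
  [0,0,0,-2.5,0,0,0],
  [0,0,0,-3,0,0,0],
  [0,0,0,-3,0,0,0],
  [0,0,0,-2,0,0,0],
  [0,0,0,-0.85,0,0,0],
  [0,0,0,0,0,0.8,0],
  [0,0,0,0,0,1.2,0],
  [0,0,0,0,0,0.6,0],
  [0,0,0,0,0,0,0],
  [0,0,0,0,0,0,0],
  [0,0,0,0,0,0,0],
], grip_force=40)

```text
t: 17.92
tool_pos: [0.5356, -0.1746, 0.1714]
tool_rot: [-1.951, -2.462, 0.0]
contact_force: [0.2, 1.0, 0.6]
opening: -0.0
```

Run:
```python
from h import *
togo(534.5,-175,165,13.0)
```

```text
t 17.92 pos [ 535.6 -174.6  171.4] ydeg 13.19 tilt rv [-0.0005 -0.0002  0.0033] shift before-turn axes cm [-0.02 -0.11  0.64] after-turn [-0.02 -0.11  0.64] F [0.2 1.  0.6] open -0.0000
```

Emit:
jog_arm([
  [0,0,0,0,-0.1,0.5,0],
  [0,0,0,0,0,0.5,0],
  [0,0,0,0,0,0.4,0],
  [0,0,0,-0.1,0,0.3,0],
  [0,0,0,-0.2,0,0.4,0],
  [0,0,0,-0.2,0,0.45,0],
  [0,0,0,-0.16,0,0.45,0],
  [0,0,0,-0.16,0,0.45,0],
  [0,0,0,-0.15,0,0.45,0],
  [0,0,0,0,0,0,0],
])

```text
t: 18.75
tool_pos: [0.537, -0.1853, 0.1318]
tool_rot: [-1.953, -2.46, -0.0]
contact_force: [-0.2, 2.5, 4.4]
opening: -0.0003
```

Run:
```python
from h import *
togo(537.9,-190.8,89,13.0); print(ctrl.get_obs()['wrist_torque'].round(2))
```

```text
t 18.75 pos [ 537.  -185.3  131.8] ydeg 13.10 tilt rv [-0.0001 -0.0004  0.0018] shift before-turn axes cm [-0.56 -0.04  4.28] after-turn [-0.56 -0.04  4.28] F [-0.2  2.5  4.4] open -0.0003
[ 0.26 -0.05 -0.03]
```

Emit:
jog_arm([
  [0,0,0,-0.07,-0.01,0.4,0],
  [0,0,0,-0.07,-0.01,0.4,0],
  [0,0,0,-0.06,-0.01,0.4,0],
  [0,0,0,-0.05,0,0.4,0],
  [0,0,0,-0.05,0,0.4,0],
  [0,0,0,-0.04,0,0.4,0],
  [0,0,0,-0.02,0,0.4,0],
  [0,0,0,0,0,0.4,0],
  [0,0,0,0,0,0.3,0],
  [0,0,0,0,0,0.2,0],
  [0,0,0,0,0,0.2,0],
  [0,0,0,0,0,0,0],
])

```text
t: 19.75
tool_pos: [0.5384, -0.1908, 0.095]
tool_rot: [1.95, 2.457, -0.004]
contact_force: [-0.8, -4.8, 6.9]
opening: 0.0001
```

Emit:
jog_arm([
  [0,0,0,0,0,0.2,0],
  [0,0,0,0,0,0.1,0],
  [0,0,0,0,0,0,0],
  [0,0,0,0,0,0,0],
])

```text
t: 20.08
tool_pos: [0.5384, -0.1908, 0.0924]
tool_rot: [1.95, 2.457, -0.004]
contact_force: [-0.9, -4.8, 6.9]
opening: 0.0
```

```bash
cat > chk.py <<'E'
from h import *
import sys
togo(537.9,-190.8,89,13.0)
n=sys.argv[1]; im,d=shot('top','top'+n); P=cloud('top',d); Z=P[...,2]
m=np.zeros(Z.shape,bool); S=np.s_[205:255,160:240]; m[S]=(Z[S]>.1)&(Z[S]<.137)&(abs(P[S][...,1]-.112)<.043)&(abs(P[S][...,0]-.491)<.017); q=P[m]
c,*_=np.linalg.lstsq(np.c_[q[:,:2]-q[:,:2].mean(0),np.ones(len(q))],q[:,2],rcond=None); print('shim slope,z (was .105)',c.round(4),len(q))
m=np.zeros(Z.shape,bool); S=np.s_[205:255,225:275]; m[S]=(Z[S]>.09)&(Z[S]<.125)&(abs(P[S][...,1]-.043)<.015); print('arm z (was .0991)',np.median(Z[m]),m.sum())
E
python3 chk.py 4
```

```text
t 20.08 pos [ 538.4 -190.8   92.4] ydeg 13.13 tilt rv [0.001  0.0051 0.0022] shift before-turn axes cm [ 0.01 -0.05  0.34] after-turn [ 0.01 -0.05  0.34] F [-0.9 -4.8  6.9] open 0.0000
shim slope,z (was .105) [-0.0012 -0.0017  0.1216] 679
arm z (was .0991) 0.11567006483269744 195
```

Emit:
jog_arm([
  [0,0,0,0,0,0.15,0],
  [0,0,0,0,0,0.15,0],
  [0,0,0,0,0,0.1,0],
  [0,0,0,0,0,0,0],
  [0,0,0,0,0,0,0],
])

```text
t: 20.55
tool_pos: [0.5385, -0.1908, 0.089]
tool_rot: [1.95, 2.457, -0.004]
contact_force: [-2.2, -3.5, 10.0]
opening: -0.0001
```

Emit:
jog_arm([
  [0,0,0,0,0,0.1,0],
  [0,0,0,0,0,0,0],
  [0,0,0,0,0,0,0],
])

```text
t: 20.8
tool_pos: [0.5385, -0.1909, 0.0887]
tool_rot: [1.95, 2.458, -0.004]
contact_force: [-3.7, -2.8, 13.5]
opening: -0.0001
```

```bash
python3 chk.py 5
```

```text
t 20.80 pos [ 538.5 -190.9   88.7] ydeg 13.14 tilt rv [0.0006 0.0049 0.0024] shift before-turn axes cm [ 0.02 -0.06 -0.03] after-turn [ 0.02 -0.06 -0.03] F [-3.7 -2.8 13.5] open -0.0001
shim slope,z (was .105) [0.0094 0.0011 0.1231] 680
arm z (was .0991) 0.11691604156836438 196
```

Emit:
jog_arm([
  [0,0,0,0,0,0.05,0],
  [0,0,0,0,0,0,0],
  [0,0,0,0,0,0,0],
  [0,0,0,0,0,0,0],
  [0,0,0,0,0,0,0],
  [0,0,0,0,0,0,0],
])

```text
t: 21.35
tool_pos: [0.5386, -0.1909, 0.0886]
tool_rot: [1.95, 2.458, -0.004]
contact_force: [-5.1, -2.5, 14.2]
opening: 0.0001
```

```bash
python3 chk.py 6
python3 - <<'E'
from h import *
shot('scene','scene3'); b=cv2.imread('pics/scene3.png')[120:320,180:446]; cv2.imwrite('pics/s3b.png',cv2.resize(b,None,fx=3,fy=3,interpolation=cv2.INTER_CUBIC))
E
```

```text
t 21.35 pos [ 538.6 -190.9   88.6] ydeg 13.14 tilt rv [0.0006 0.005  0.0025] shift before-turn axes cm [ 0.02 -0.06 -0.04] after-turn [ 0.02 -0.06 -0.04] F [-5.1 -2.5 14.2] open 0.0001
shim slope,z (was .105) [-0.0028 -0.0011  0.1231] 679
arm z (was .0991) 0.11681536656526299 196
```

```bash
python3 -c "
from station import ctrl
print(ctrl.finish_job())"
```

```text
the job is handed in; nothing more can be done
None
```

I put the two-hole shim on the lift table's pins and let go of it. I then slid the jack under the lift pad and pressed its handle down with the closed fingertips. The job was handed in at 21.4 s while holding the handle, and no verdict was reported.

**What the last checks showed:**
- **Shim:** it lay flat on its pins before the lift and after it, with a height difference of under 0.3 mm across the plate.
- **Jack:** the wrist picture put the saddle within about 0.5 mm of the cone that marks the pad.
- **Lift:** the top camera showed the shim rise by 18.1 mm and the side arm by 17.7 mm, against about 18 mm expected.
- **Handle:** the push rose to 14 N and the fingertips almost stopped moving, at 66.6 mm above the table. A handle at its stop would be at 67 mm.

**Failed or disagreed:**
- The last close-up of the scene was refused because the 12-picture limit was reached, so the final state was checked from depth and force readings only.
- The top and wrist cameras disagreed by about 2 to 3 mm, so I used the wrist camera for all placing.
- A single top-camera depth reading of the shim came out tilted, but it covered only part of the plate. Clear readings later showed it flat.
- About 5 N of sideways force remained at the tip while holding the handle. The raised height stayed the same over the last half second.

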